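# Bar the draining rack and lay a graphite rod against the bar

## Robot

A 6-joint arm with a two-finger parallel gripper is mounted at the origin on a cart in front of the work surface, level with it; the furniture and walls round the work are solid. World frame = base frame: x ahead of the robot, y to its left, z up, the work surface at z = 0. Lengths are in m, angles in rad, forces in N, time in s.
With the tool pointing down it reaches from about 0.325 to 1 m from the base axis. Payload 5.1 kg.
Tool frame: the origin (TCP) lies at the very end of the fingers, on their centre line; the grasp point (between the pads) lies 19 mm behind it (bot.grip_point_offset is the z of the grasp point in the tool frame, in m); z points along the fingers, y is the line along which they close (so a half turn about z gives the same grasp; the last joint's range is limited). The gripper opens to 85 mm and grips with 20 to 120 N. Pads are 22 mm wide; open, the fingers measure 114 mm over their backs; the gripper's body (76 mm by 85 mm) begins 54 mm behind the grasp point. The pads swing forward as they close: fully open they stand 13 mm farther back than shut.
Start: joints at [1.18, 0.124, 1.65, -0, 1.367, -0.083], TCP at [0.197, 0.619, 0.231] pointing down, gripper open.
Joint ranges: [-2.61, 2.61], [-1.02, 2.33], [0.03, 2.71], [-1.35, 4.49], [0.32, 2.68], [-2.91, 2.91]. Speed limits (rad/s): [2.57, 2.57, 3.14, 3.14, 3.14, 3.14].

## Interface

Orientations are given as a 3x3 rotation matrix whose columns are the frame's x, y, z axes.
In Python, from workcell import bot gives the robot as it stands. Calls block until the motion is done:
- bot.reach(position, orientation): joint-space move of the TCP to a pose.
- bot.movel(position, rate=0.15, ori=None, force_limit=None): straight line of the TCP; ori=None keeps the orientation; rate is the mean speed in m/s. With force_limit (N) it stops when the force on the tool has changed by that much, and returns True; else False.
- bot.set_joints(angles): joint-space move.
- bot.gripper_to(opening, strength=None): finger opening in m; strength is the grip in N (None keeps the last); returns when the fingers have stopped.
- bot.dwell(seconds).
- bot.ik(position, orientation): joint angles nearest the present ones, or None.
- bot.read_camera(name): name is "side" or "top"; returns (picture, depth): 420x560x3 uint8, blue, green, red; 420x560 float32, m along the optical axis (not along the pixel's ray), 0 where there is no reading.
- bot.calibration(name): a dict with "fx", "fy", "cx", "cy" (pixels), "extrinsics" (4x4, takes a point from world to camera coordinates). Camera axes: x right, y up, looking along -z (the intrinsics and any distortion apply to the point x, -y, -z); pixel columns grow to the right and rows downward; lengths in m; the calibration is good to about 2 mm. A picture is of the moment at which its call begins. calibration takes no time and is no camera call.
A pose or a line that the arm cannot do raises bot.PlanningError and nothing moves.
- bot.close_job(): hands the job in; it is judged then, once.
Trained networks look in the newest picture that a camera, given by its name, has taken for a name from the list of things; names that differ only in an ending like _2 or _b are one class to them, and where a whole thing is asked for, a point or a joint stands for the part that bears it (a point fixed in the world has none). Each returns a list of dicts, best first, with "conf" (0 to 1); they miss things now and then, are a little off and sometimes report something else, mostly with a low value. They report only what shows in the picture. A call takes as long as a camera call.
- bot.cut_out(query, camera): "pixels" (420x560 bool, what is visible of it) and "rect" ([left, top, right, bottom] in pixels, round what is visible of it).
Readings, each from a call of its own:
- bot.get_time_s(): time.
- bot.get_q(): joint angles.
- bot.get_qd(): joint speeds.
- bot.get_joint_efforts(): joint torques, N m.
- bot.get_eef_pos(): TCP position.
- bot.get_eef_rot(): TCP orientation.
- bot.get_force(): force on the tool from outside, world axes, zero at the start.
- bot.get_moment(): the same for the moment, N m.
- bot.get_opening(): finger opening in m.
- bot.get_grip_force(): force on a finger pad.
Only numpy, scipy, OpenCV 4.12 (cv2) and the standard library are available. Lean on these libraries where they do the work, as an engineer would, in place of code of your own. Each camera call takes 0.05 s, during which the arm holds its last target. There are 200 camera calls.

## Task

Get the sloping draining rack ready and load it: first lay the loose aluminium bar across the rack so that both its ends sit fully down in the two notches, and let go of it. Then lay the graphite rod, which rolls easily and chips if dropped, gently crosswise on the sloping board on the uphill side of the bar, so that it comes to rest against the bar and cannot roll off. Leave the other things on the trolley where they are.

Things in the scene. Friction and masses are not known exactly. Their poses are not given: they have to be found in the camera images.
- rack: Fixed grey draining rack, 150 mm long (x), 138 mm wide (y), 51 mm high at most; origin: centre of its underside on the trolley top, z up. Its flat board with dark drain slots rises toward +x by 0.12 rad; its low end (-x) is open: a rod rolls off there unless stopped. A rail 10 mm thick along each long side (y = -64, +64 mm) stands 20 mm above the board; 118 mm are clear between the rails.
- notch_mid (a point): Point midway between the rack's two notches (one in each rail, open at the top, 19 mm wide along the slope), at their floors: 25 mm above the trolley, 8 mm above the board, 12 mm below the rails' top there. It lies 41 mm from the rack's middle toward the low end; axes as rack. The seated bar's origin belongs here.
- board_mid (a point): Point on the top of the sloping board at the rack's middle, 22 mm above the trolley top, 41 mm (along the rack's x) uphill of notch_mid, midway between the rails; axes as rack (level, not sloped). The board goes on 75 mm uphill of it.
- bar: Loose straight aluminium bar, 12 mm wide (x), 160 mm long (y), 16 mm high (z), 85 g, a small dark dot near each end of its top. It starts lying on the trolley top. Origin: centre of its underside, z up. Seated, it spans both rails with about 11 mm over at each end, 3.5 mm play to each side in the notches, its underside 8 mm above the board.
- rod: Loose round graphite rod, near black, 30 mm diameter, 100 mm long, about 130 g. It starts lying on its side on the trolley top and rolls at a touch. Origin: its centre, 15 mm above what it lies on; its y runs along its length; its x and z turn as it rolls.
- vial_a: Small white vial with black cap, 21 mm wide, 56 mm high, standing at the trolley's edge nearest the robot. Leave alone. Origin: centre of its underside.
- vial_b: Small amber vial with white cap, 21 mm wide, 56 mm high, standing at the trolley's edge nearest the robot. Leave alone. Origin: centre of its underside.
- loupe: Black loupe, 36 mm wide, 32 mm high, standing at the trolley's far edge. Leave alone. Origin: centre of its underside.
- pen: Marker pen, 135 mm long, 17 mm thick, lying along the trolley's edge nearest the robot. Leave alone. Origin: centre of its underside.

How it is judged:
On the way:
1. the bar lies across the rack with both ends down in the notches, let go, while the rod is not yet on the rack (x of bar in the frame of notch_mid between -0.0065 and 0.0065 m and y of bar in the frame of notch_mid between -0.016 and 0.016 m and z of bar in the frame of notch_mid between -0.004 and 0.004 m and angle between the y axis of bar and the y axis of rack, either way round below 0.08 rad and angle between bar's own z axis and vertical below 0.35 rad and contact force between the fingers and bar below 0.1 N and contact force between rod and rack below 0.05 N), for 0.3 s.
At the end, for the whole second after the job is handed in: Bar let go in both notches: origin within 6.5 mm (rack x), 16 mm (y), 4 mm (z) of notch_mid, 0.08 rad of rack y, tilt under 0.35. Rod let go, touching it: centre 10-29 mm uphill (x), within 14 mm (y), 2-17 mm above notch_mid, 0.10 rad of rack y. Both slower than 20 mm/s (x of bar in the frame of notch_mid between -0.0065 and 0.0065 m and y of bar in the frame of notch_mid between -0.016 and 0.016 m and z of bar in the frame of notch_mid between -0.004 and 0.004 m and angle between the y axis of bar and the y axis of rack, either way round below 0.08 rad and angle between bar's own z axis and vertical below 0.35 rad and contact force between the fingers and bar below 0.1 N and x of rod in the frame of notch_mid between 0.01 and 0.029 m and y of rod in the frame of notch_mid between -0.014 and 0.014 m and z of rod in the frame of notch_mid between 0.002 and 0.017 m and angle between the y axis of rod and the y axis of rack, either way round below 0.1 rad and contact force between rod and bar above 0.02 N and linear speed of each of rod, bar below 0.02 m/s and contact force between the fingers and rod below 0.1 N).
It fails at once if the rod is dropped: it falls or rolls free of the fingers faster than 0.5 m/s, near the work surface (linear speed of rod above 0.5 m/s and contact force between the fingers and rod below 0.02 N and height (world z) of rod below 0.09 m).
It fails at once if the rod is pressed or knocked hard on the rack (over 40 N) (contact force between rod and rack above 40 N).
It fails at once if the rod is knocked hard against the bar (over 40 N) (contact force between rod and bar above 40 N).
It fails at once if the rod falls off the trolley (height (world z) of rod below -0.03 m).
It fails at once if a vial, the loupe or the pen is moved more than 30 mm (distance of any of vial_a, vial_b, loupe, pen from where it was at the start of the episode above 0.03 m).
It also fails if it takes over 51 s, if anything falls off the work surface, if the arm or the gripper's body presses on something with over 40 N, if the wrist force passes 120 N, or if a joint passes its speed limit or range.

## Working session

There is one attempt and no reset: what is moved stays moved. The work goes in short steps, each a Python script; the robot and the scene stay as the last script left them, time stands still between calls to the robot, and variables do not carry over. Pictures are saved under pics/ and viewed, at most 10 in all, crops included, and the job is handed in when it is done.

```bash
ls; mkdir -p pics; cat > h.py <<'E'
import numpy as np, cv2
from workcell import bot
def cloud(name, depth):
    c=bot.calibration(name); v,u=np.indices(depth.shape)
    p=np.stack([(u-c['cx'])/c['fx']*depth,-(v-c['cy'])/c['fy']*depth,-depth,np.ones_like(depth)],-1)
    w=p@np.linalg.inv(c['extrinsics']).T
    w=w[...,:3]; w[depth<=0]=np.nan
    return w
E
python3 - <<'E'
from h import *
print(bot.calibration('top'))
for n in ['top','side']:
    im,d=bot.read_camera(n); cv2.imwrite(f'pics/{n}0.png',im); W=cloud(n,d); np.save(f'{n}0.npy',W)
    for q in ['rack','bar','rod','vial_a','loupe','pen']:
        for r in bot.cut_out(q,n)[:3]:
            m=r['pixels']; P=W[m]; P=P[~np.isnan(P[:,0])]
            (c,s,a)=cv2.minAreaRect(P[:,:2].astype(np.float32)*1000) if len(P)>3 else (0,0,0)
            print(n,q,round(r['conf'],2),r['rect'],m.sum(),np.round(np.median(P,0),3),'z',np.round(np.percentile(P[:,2],[2,98]),3),'rect',np.round(c,1),np.round(s,1),np.round(a,1))
E
```

```text
pics
workcell.py
{'fx': 493.3517908281159, 'fy': 493.3517908281159, 'cx': 276.06159163882074, 'cy': 219.4159689035579, 'extrinsics': array([[-0.06392934, -0.99795137, -0.00246994, -0.11649953],
       [ 0.97190836, -0.06282239,  0.22682039, -0.57844565],
       [-0.22651089,  0.01209992,  0.97393347, -0.81718003],
       [ 0.        ,  0.        ,  0.        ,  1.        ]])}
top rack 0.56 [274.3, 147.7, 373.1, 250.6] 5853 [ 0.61  -0.249  0.025] z [0.013 0.049] rect [ 617.8 -251.5] [161.3 153.8] 28.4
top bar 0.67 [154.7, 268.9, 235.8, 315.2] 670 [0.452 0.008 0.017] z [0.002 0.02 ] rect [454.7   7.7] [ 15.7 162.6] 26.0
top rod 0.79 [143.4, 196.0, 195.5, 234.4] 837 [0.6   0.044 0.029] z [0.015 0.033] rect [601.5  45.3] [ 29.3 102.9] 26.7
top vial_a 0.65 [348.0, 280.6, 360.7, 295.6] 162 [ 0.444 -0.281  0.056] z [0.007 0.06 ] rect [ 449.3 -286.9] [20.2 31. ] 55.2
top vial_a 0.49 [370.1, 269.6, 389.7, 284.6] 168 [ 0.459 -0.333  0.056] z [0.007 0.06 ] rect [ 460.6 -336. ] [19.6 19.1] 79.1
top loupe 0.58 [226.1, 151.6, 243.3, 170.8] 333 [ 0.698 -0.082  0.03 ] z [-0.001  0.036] rect [706.7 -
[... 452 characters left out ...]
3 0.03  0.024] z [0.007 0.031] rect [602.2  38.5] [ 30.3 100.2] 33.2
side rod 0.4 [283.5, 224.1, 381.7, 307.8] 4746 [ 0.602 -0.253  0.023] z [0.004 0.047] rect [ 625.1 -236. ] [204.  160.7] 35.5
side vial_a 0.94 [262.6, 290.1, 276.8, 320.5] 369 [ 0.445 -0.292  0.034] z [0.001 0.058] rect [ 447.5 -287.4] [19.3 18.9] 34.6
side vial_a 0.73 [285.8, 304.9, 304.2, 339.9] 465 [ 0.461 -0.343  0.033] z [-0.001  0.058] rect [ 482.2 -316. ] [79.3 26.7] 52.8
side loupe 0.71 [310.9, 199.4, 322.6, 218.0] 212 [ 0.699 -0.09   0.022] z [0.005 0.034] rect [703.3 -83.5] [32.4 28.7] 69.6
side pen 0.59 [198.1, 274.0, 260.3, 313.1] 610 [ 0.414 -0.21   0.014] z [-0.     0.017] rect [ 419. -199.] [ 26.3 137.9] 16.8
```

```bash
python3 - <<'E'
import cv2,numpy as np
a=cv2.imread('pics/top0.png')[120:340,110:410]; cv2.imwrite('pics/c0.png',cv2.resize(a,None,fx=2.6,fy=2.6,interpolation=cv2.INTER_CUBIC))
E
```

```text
(no output)
```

View pics/c0.png

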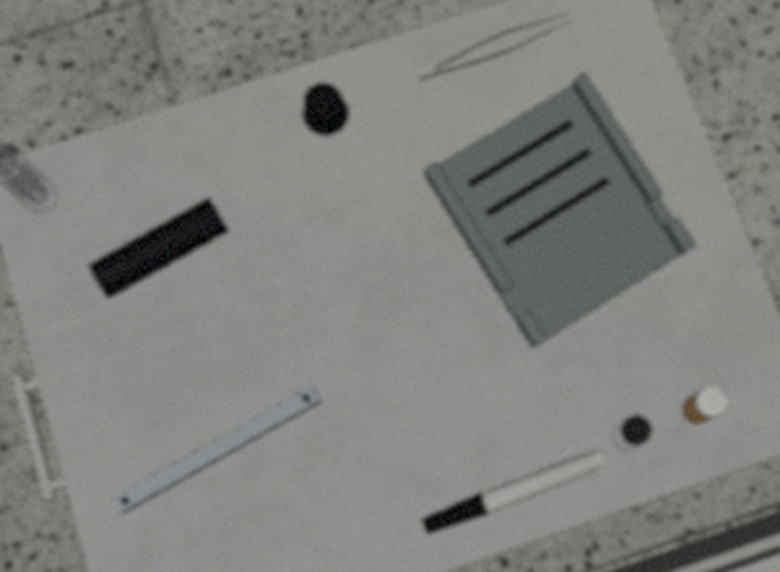

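The view shows the bar at crop (220,450), the rod at (160,245) and the rack at (560,210). The notches are at about (522,312) and (668,205), so the low end faces the robot. Next I'll fit the poses precisely.

```bash
python3 - <<'E'
from h import *
from scipy.optimize import differential_evolution as DE
def hmodel(x,y):
    b=.022+.12*x; h=np.where(np.abs(y)>.059,b+.020,b)
    h=np.where((np.abs(y)>.059)&(np.abs(x+.041)<.0095),b+.008,h)
    return np.where((np.abs(x)<.075)&(np.abs(y)<.069),h,0)
for n in ['top','side']:
    W=np.load(n+'0.npy').reshape(-1,3)
    def near(c,r): return W[(np.hypot(W[:,0]-c[0],W[:,1]-c[1])<r)&(np.abs(W[:,2])<.1)]
    def fit(P,f,c,dyaw=.25,y0=.48):
        def cost(p):
            co,s=np.cos(p[2]),np.sin(p[2]); d=P[:,:2]-p[:2]
            return np.minimum(np.abs(P[:,2]-p[3]-f(co*d[:,0]+s*d[:,1],-s*d[:,0]+co*d[:,1])),.012).mean()
        r=DE(cost,[(c[0]-.02,c[0]+.02),(c[1]-.02,c[1]+.02),(y0-dyaw,y0+dyaw),(-.004,.004)],seed=1,tol=1e-6,maxiter=200)
        return r.x,r.fun
    box=lambda x,y:np.where((np.abs(x)<.006)&(np.abs(y)<.08),.016,0)
    cyl=lambda x,y:np.where((np.abs(x)<.015)&(np.abs(y)<.05),.015+np.sqrt(np.maximum(.015**2-x*x,0)),0)
    for k,f,c,R in [('rack',hmodel,(.617,-.251),.14),('bar',box,(.4545,.008),.1),('rod',cyl,(.601,.044),.08)]:
        x,e=fit(near(c,R),f,c); print(n,k,np.round(x,4),round(e*1000,2))
c,s=np.cos(.45),np.sin(.45)
R=np.array([[s,c,0],[-c,s,0],[0,0,-1.]])
for RR in (R,R*np.array([-1,-1,1])):
    for p in [(.455,.008,.05),(.6,.044,.05),(.58,-.27,.05)]: print(np.linalg.det(RR),bot.ik(p,RR))
E
```

```text
top rack [ 0.6107 -0.2471  0.5006  0.001 ] 1.65
top bar [0.4547 0.0062 0.4564 0.001 ] 1.39
top rod [0.603  0.0441 0.4753 0.001 ] 1.62
side rack [ 6.135e-01 -2.486e-01  4.880e-01  1.000e-04] 1.89
side bar [0.458  0.007  0.4562 0.0005] 1.49
side rod [6.069e-01 4.180e-02 4.778e-01 2.000e-04] 2.44Traceback (most recent call last):
  File "<stdin>", line 23, in <module>
  File "scipy/spatial/transform/_rotation.pyx", line 1143, in scipy.spatial.transform._rotation.Rotation.from_matrix
ValueError: Non-positive determinant (left-handed or null coordinate frame) in rotation matrix 0: [[ 0.43496553  0.9004471   0.        ]
 [-0.9004471   0.43496553  0.        ]
 [ 0.          0.         -1.        ]].
```

```bash
cat >> h.py <<'E'
def rot(yaw,pitch=0,flip=1):
    # tool y along direction yaw (tilted up by pitch), z down
    c,s=np.cos(yaw),np.sin(yaw); y=flip*np.array([c*np.cos(pitch),s*np.cos(pitch),np.sin(pitch)])
    l=np.array([-s,c,0]); u=np.cross(y,l)*flip  # x,y,up -> right handed
    u=np.cross(y*flip,l); u/=np.linalg.norm(u); z=-abs(1)*np.where(u[2]>0,1,-1)*u
    return np.stack([np.cross(y,z),y,z],1)
E
python3 - <<'E'
from h import *
best=min((1,-1),key=lambda f: max(abs(bot.ik(p,rot(.47,0,f))[5]) if bot.ik(p,rot(.47,0,f)) is not None else 9 for p in [(.456,.007,.05),(.6,.044,.05),(.58,-.27,.05)]))
print(best,[np.round(bot.ik(p,rot(.47,t,best)),2) for p,t in [((.456,.007,.05),0),((.6,.044,.05),0),((.58,-.27,.05),.12)]])
R=rot(.456,0,best); print(np.linalg.det(R),R)
b=np.array([.4563,.0066])
bot.reach([*b,.1],R); bot.gripper_to(.05); 
print(bot.movel([*b,.003],.08,force_limit=8),bot.get_eef_pos(),bot.get_force())
bot.gripper_to(.0,60); print(bot.get_opening(),bot.get_grip_force(),bot.get_force())
bot.movel([*b,.10],.1); print(bot.get_opening(),bot.get_time_s())
E
```

```text
1 [array([-0.1 , -0.12,  2.22, -0.  ,  1.04, -0.57]), array([-0.02,  0.2 ,  1.89, -0.  ,  1.05, -0.49]), array([-0.56,  0.24,  1.85,  0.12,  1.  , -1.1 ])]
0.9999999999999999 [[-0.44036035  0.89782112 -0.        ]
 [ 0.89782112  0.44036035  0.        ]
 [ 0.          0.         -1.        ]]
False [0.45691944 0.00654327 0.00363752] [ 0.13934562 -0.23681365  0.01829187]
0.010255203076268753 61.75526976585388 [-0.58507997 -0.72652761  3.83492718]
0.009926046092358053 6.4667
```

```bash
python3 - <<'E'
from h import *
yaw=.494; rk=np.array([.6121,-.2478]); u=np.array([np.cos(yaw),np.sin(yaw)]); n=rk-.041*u; print(n)
bot.reach([*n,.12],rot(yaw)); bot.movel([*n,.075],.1)
print(bot.get_eef_pos(),bot.get_opening())
for c in ['top','side']:
    im,d=bot.read_camera(c); cv2.imwrite(f'pics/{c}1.png',im); np.save(c+'1.npy',cloud(c,d))
    r=bot.cut_out('bar',c); 
    for q in r[:2]: print(c,q['conf'],q['rect'])
    if r: np.save(c+'1m.npy',r[0]['pixels'])
a=[cv2.resize(cv2.imread(f'pics/{c}1.png')[140:340,240:440],None,fx=2,fy=2,interpolation=2) for c in ['top','side']]
cv2.imwrite('pics/c1.png',np.hstack(a))
E
```

```text
[ 0.57600182 -0.26724021]
[ 0.57592688 -0.26696824  0.07467799] 0.010117969050086642
side 0.83 [286.6, 232.9, 375.8, 265.8]
```

View pics/c1.png

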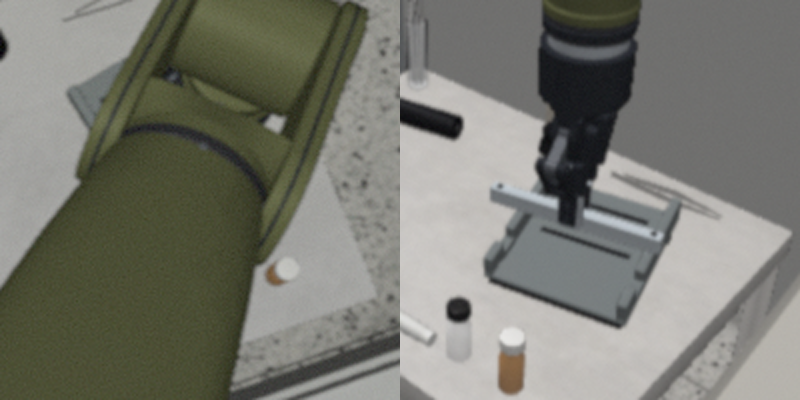

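```bash
python3 - <<'E'
from h import *
W=np.load('side1.npy');m=np.load('side1m.npy'); P=W[m]; P=P[~np.isnan(P[:,0])]
yaw=.494; t=np.array([.57593,-.26697]); d=P[:,:2]-t
x=np.cos(yaw)*d[:,0]+np.sin(yaw)*d[:,1]; y=-np.sin(yaw)*d[:,0]+np.cos(yaw)*d[:,1]; z=P[:,2]
print('z',np.percentile(z,[2,25,50,75,98]),'y',np.percentile(y,[.5,1,99,99.5]))
for lo in np.arange(-.09,.09,.02):
    k=(y>lo)&(y<lo+.02)&(abs(x)<.03); 
    if k.sum()<5: continue
    # front face x (lower z) and back edge of top
    f=k&(z<np.median(z[k])-.002); tp=k&(z>np.percentile(z[k],60))
    print(round(lo+.01,3),k.sum(),'front x',np.round(np.median(x[f]),4),'top x',np.round(np.percentile(x[tp],[5,50,95]),4),'z',np.round(np.percentile(z[k],[5,50,95]),4))
E
```

```text
z [0.0275661  0.07948905 0.08527262 0.0882501  0.08986571] y [-0.08224031 -0.08182835  0.07519647  0.10259923]
-0.08 82 front x -0.004 top x [-0.0051 -0.0008  0.0055] z [0.0754 0.0848 0.0896]
-0.06 130 front x -0.0038 top x [-0.0052 -0.0002  0.0063] z [0.0748 0.0864 0.0895]
-0.04 128 front x -0.0039 top x [-0.0044  0.0007  0.0069] z [0.0745 0.0854 0.0894]
-0.02 103 front x -0.0036 top x [-0.0042  0.001   0.0059] z [0.0759 0.0863 0.0895]
0.02 96 front x -0.0039 top x [-0.0051 -0.0002  0.0057] z [0.0748 0.0857 0.0896]
0.04 115 front x -0.0037 top x [-0.0047  0.0003  0.0066] z [0.0754 0.0851 0.0892]
0.06 106 front x -0.0038 top x [-0.0054  0.0005  0.0065] z [0.0753 0.0865 0.089 ]
0.08 27 front x -0.0029 top x [-0.0039  0.0003  0.0043] z [0.0749 0.0851 0.0895]
```

```bash
python3 - <<'E'
from h import *
n=[.5760,-.2672]
bot.movel([*n,.045],.08); 
h=bot.movel([*n,.024],.02,force_limit=5); p=bot.get_eef_pos(); print(h,p,bot.get_force())
if p[2]<.033:
    bot.gripper_to(.035); bot.dwell(.2); print(bot.get_eef_pos(),bot.get_force())
    bot.movel([*n,.15],.08); bot.reach([.50,-.05,.25],rot(.48))
for c in ['top','side']:
    im,d=bot.read_camera(c); cv2.imwrite(f'pics/{c}2.png',im); np.save(c+'2.npy',cloud(c,d))
print(bot.get_time_s())
a=[cv2.resize(cv2.imread(f'pics/{c}2.png')[140:340,240:440],None,fx=2,fy=2,interpolation=2) for c in ['top','side']]
cv2.imwrite('pics/c2.png',np.hstack(a))
E
```

```text
True [ 0.5758932  -0.26711288  0.0292423 ] [-1.41604749 -0.35431326  4.06867307]
[ 0.57496666 -0.26663339  0.02796114] [ 0.30741011 -0.27383751 -0.46678402]
13.025
```

View pics/c2.png

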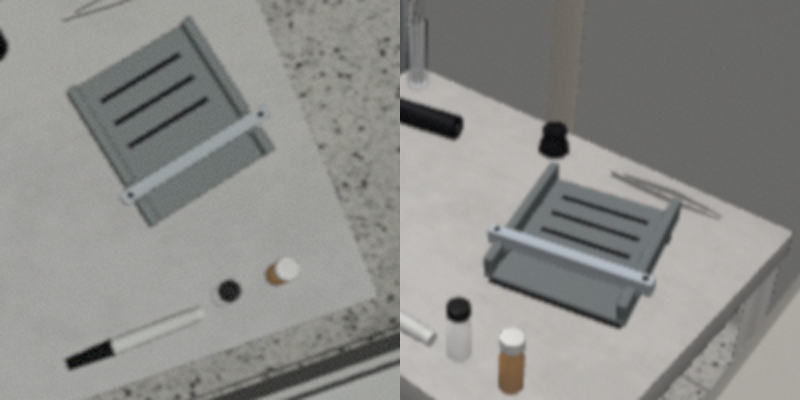

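The bar is down in both notches: contact came at the expected height, and both ends show over the rails. Next is the rod.

```bash
python3 - <<'E'
from h import *
r=[.605,.043]
bot.reach([*r,.12],rot(.4766)); bot.gripper_to(.065)
print(bot.movel([*r,.004],.07,force_limit=6),bot.get_eef_pos())
bot.gripper_to(.02,25); print(bot.get_opening(),bot.get_grip_force(),bot.get_eef_pos())
bot.movel([*r,.13],.1); print(bot.get_opening(),bot.get_grip_force())
yaw=.494; u=np.array([np.cos(yaw),np.sin(yaw),0]); nrm=np.array([-.1197*u[0],-.1197*u[1],.9928])
c=np.array([.5755,-.2668,0])+.043*u; c[2]=.0373; t=c-.011*nrm
R=rot(yaw,.12); print(R.round(3),t)
np.save('t.npy',t)
bot.reach(t+[0,0,.10],R); bot.movel(t+[0,0,.03],.08)
im,d=bot.read_camera('side'); cv2.imwrite('pics/s3.png',im); np.save('side3.npy',cloud('side',d))
print(bot.get_opening(),bot.get_eef_pos(),bot.get_time_s())
cv2.imwrite('pics/c3.png',cv2.resize(im[140:340,240:440],None,fx=3,fy=3,interpolation=2))
E
```

```text
False [0.60539081 0.0430022  0.00453286]
0.028785363706790346 24.788437485694885 [0.60524261 0.04302773 0.00436682]
0.029256907259240888 24.756712317466736
[[-0.474  0.874  0.105]
 [ 0.88   0.471  0.057]
 [ 0.     0.12  -0.993]] [ 0.61451834 -0.24578717  0.0263792 ]
0.029018991626654205 [ 0.61513441 -0.24618691  0.05736807] 20.025
```

View pics/c3.png

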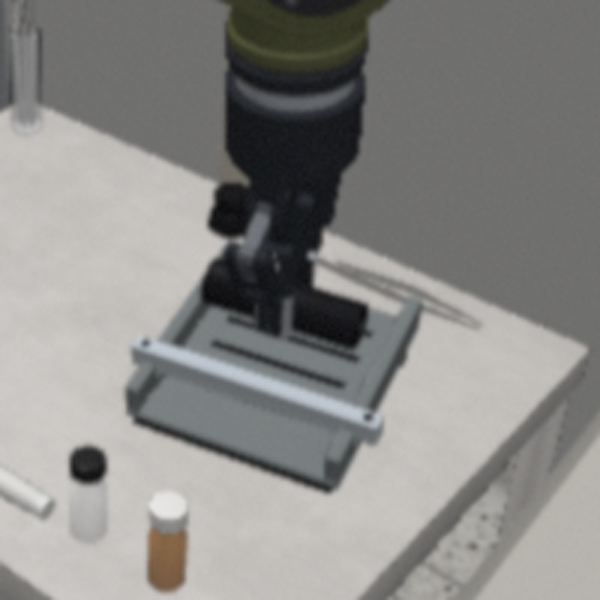

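The rod is held level and parallel to the bar, centred between the rails (crop about (285,305)). The bar is still seated, from (145,345) to (370,418). Lowering it now and letting it roll under finger control.

```bash
python3 - <<'E'
from h import *
t=np.load('t.npy'); yaw=.494; u=np.array([np.cos(yaw),np.sin(yaw),0]); nrm=np.array([-.1197*u[0],-.1197*u[1],.9928])
sl=np.array([.9928*u[0],.9928*u[1],.1197])
bot.movel(t+[0,0,.006],.05)
h=bot.movel(t-[0,0,.004],.015,force_limit=3); p=np.array(bot.get_eef_pos()); print(h,p-t,bot.get_force())
bot.gripper_to(.036); print(bot.get_opening(),np.array(bot.get_eef_pos())-t,bot.get_force())
bot.movel(p+.021*nrm,.008); print(bot.get_force())
bot.movel(p+.025*nrm-.008*sl,.008); print(bot.get_force())
bot.movel(p+.12*nrm-.008*sl,.06); bot.reach([.50,-.02,.25],rot(.48))
print(bot.get_time_s())
for c in ['top','side']:
    im,d=bot.read_camera(c); cv2.imwrite(f'pics/{c}4.png',im); np.save(c+'4.npy',cloud(c,d))
    for q in ['bar','rod']:
        for r in bot.cut_out(q,c)[:1]:
            P=np.load(c+'4.npy')[r['pixels']];P=P[np.isfinite(P[:,0])]; d=P-[.5755,-.2668,.025]
            print(c,q,round(r['conf'],2),'median x,y,z',np.round([np.median(d@u),np.median(d[:,:2]@[-u[1],u[0]]),np.median(d[:,2])],4))
a=[cv2.resize(cv2.imread(f'pics/{c}4.png')[140:340,240:440],None,fx=2,fy=2,interpolation=2) for c in ['top','side']]
cv2.imwrite('pics/c4.png',np.hstack(a))
E
```

```text
True [ 0.00022369 -0.00015925  0.00038738] [-0.95350116  0.23021185  4.77680335]
0.036168809448390786 [-0.00108532  0.00054623 -0.00141872] [-0.15806098  0.50975583 -0.05544705]
[ 0.28542453 -0.43785337  0.47852978]
[-0.75891799  0.27236615 -0.29172777]
28.375
top bar 0.9 median x,y,z [-0.0029  0.0014  0.017 ]
top rod 0.6 median x,y,z [0.0171 0.004  0.0228]
side bar 0.81 median x,y,z [-0.0041 -0.0051  0.0138]
side rod 0.79 median x,y,z [ 0.0143 -0.0051  0.022 ]
```

View pics/c4.png

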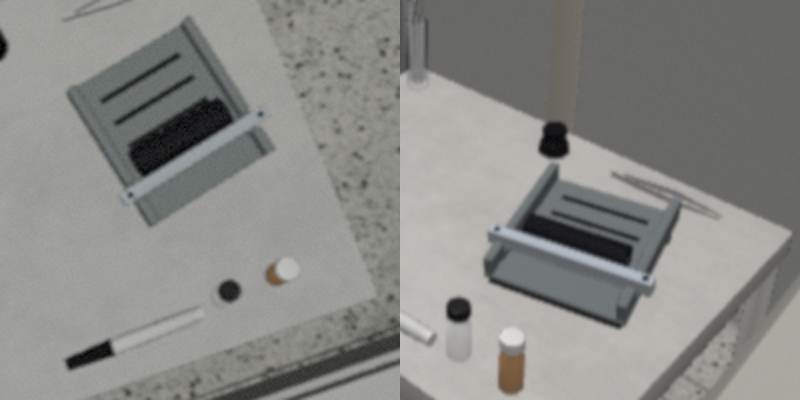

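The rod (top view about (180,135)) rests along the bar's uphill face. The bar is still in both notches, and the other things haven't moved. Handing in.

```bash
python3 -c "
from workcell import bot
bot.dwell(.5); print(bot.close_job())"
```

```text
the job is handed in; nothing more can be done
None
```

The job is handed in at about 29 s: the last pictures show the bar seated in both notches, the rod resting against its uphill side, and the vials and pen unmoved; the judge's verdict was not returned.

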